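# Set the UV cleaner's timer and start it

### The arm

A 6-joint arm with a two-finger parallel gripper is mounted at the origin on the work surface. World frame = base frame: x ahead of the robot, y to its left, z up, the work surface at z = 0. Lengths are in m, angles in rad, forces in N, time in s.
With the tool pointing down it reaches from about 0.25 to 0.775 m from the base axis. Payload 4 kg.
Tool frame: the origin (TCP) lies at the very end of the fingers, on their centre line; the grasp point (between the pads) lies behind it (arm.grasp_offset is the z of the grasp point in the tool frame, in m); z points along the fingers, y is the line along which they close (so a half turn about z gives the same grasp; the last joint's range is limited). The gripper opens to 85 mm and grips with 20 to 120 N. Pads are 22 mm wide; open, the fingers measure 114 mm over their backs; the gripper's body (76 mm by 85 mm) begins 54 mm behind the grasp point. The pads swing forward as they close: fully open they stand 13 mm farther back than shut.
Start: joints at [-1.326, 0.087, 1.371, -0, 1.684, -0.103], TCP at [0.187, -0.517, 0.231] pointing down, gripper open.
Joint ranges: [-3.1, 3.1], [-0.76, 2.03], [0.27, 2.55], [-1.08, 4.22], [0.17, 2.65], [-2.57, 2.57]. Speed limits (rad/s): [2.79, 2.79, 3.14, 3.14, 3.14, 3.14].

### API

Orientations are given as a unit quaternion [x, y, z, w].
In Python, from rig import readout, read_camera, calibration, arm, models gives the robot as it stands.
- The arm moves only by the tool step_arm, never from a script. Its argument "motion" is a list of rows, each a list of 6 numbers: the shift along the tool's x, y, z each as a share of 25 cm, from -1 to 1, then the turn, a rotation vector about the tool's x, y, z each as a share of 4 degrees, from -1 to 1. A call has 1 to 8 rows; each row shifts and turns the commanded pose from where the row before left it, along the tool's axes as they then stand; what a row does not reach is not made up. A row lasts 1/12 s, in which the tool goes at most 41.7 mm and 7.16 degrees, less where a joint would pass 70% of its speed; a pose out of reach is approached as far as the arm can. A call with a number of a shift or a turn outside -1 to 1 is refused whole. A call with a gripper value outside its range is refused whole. "hand" is the closure, from -1 (fully open) to 1 (shut), set as the call begins (left out, the last holds). The fingers move at their own pace and stop on an object; "grip_force" is the grip in N (left out, the last holds). Time passes only in rows, so rows that do not move let the fingers close. It gives the time, the measured TCP pose, the force, the opening and the grip force at its end, in the units of the state.
- readout.get_state(): the state, without advancing time (a new reading comes with each control period).
- read_camera(name): name is "scene" or "side" or "wrist"; returns (picture, depth): 400x640x3 uint8, red, green, blue; 400x640 float32, m along the optical axis (not along the pixel's ray), 0 where there is no reading.
- calibration(name): a dict with "K" (3x3 intrinsics, pixels), "k1" (the pictures are not rectified: a ray, as slopes to the right and down, at radius r is drawn at 1 + k1 r^2 times it, then the intrinsics apply), "xyz" and "orientation" of the camera in the world; the wrist camera has in their place "tool_from_camera" (4x4, takes a point from camera to tool coordinates, whose origin is the TCP and whose axes are the flange's). Camera axes: x right, y down, z forward; pixel columns grow to the right and rows downward; lengths in m; the calibration is good to about 2 mm. A picture is of the moment at which its call begins: read the wrist's pose just before it. calibration takes no time and is no camera call.
- arm.sign_off(): hands the job in; it is judged then, once.
Trained networks look in the newest picture that a camera, given by its name, has taken for a name from the list of things; names that differ only in an ending like _2 or _b are one class to them, and where a whole thing is asked for, a point or a joint stands for the part that bears it (a point fixed in the world has none). Each returns a list of dicts, best first, with "p" (0 to 1); they miss things now and then, are a little off and sometimes report something else, mostly with a low value. They report only what shows in the picture. A call takes as long as a camera call.
- models.look_for(target, camera): "location" ([row, column] in pixels, amid what is visible of it).
The state is a dict: "clock": time; "qpos": joint angles; "dq": joint speeds; "joint_efforts": joint torques, N m; "ee_pos": TCP position; "tcp_rot": TCP orientation; "force": force on the tool from outside, world axes, zero at the start; "wrist_torque": the same for the moment, N m; "grip_width": finger opening in m; "grip_force": force on a finger pad.
Only numpy, scipy, OpenCV 4.12 (cv2) and the standard library are available. Lean on these libraries where they do the work, as an engineer would, in place of code of your own. Each camera call takes 0.05 s, during which the arm holds its last target. There are 200 camera calls.

### The job

Start a 35 minute cleaning run on the UV cleaner: slide its sample tray fully shut and roll the two timer thumbwheels until they read 35, each digit clicked square into its place. Only when both are done press the round start button fully in and let go; leave everything else on the bench where it stands.

Things in the scene. Friction and masses are not known exactly. Their poses are not given: they have to be found in the camera images.
- cleaner: UV cleaner: fixed cream box with teal lid, 260 deep (x) x 300 wide (y) x 147 mm tall; origin at the centre of its underside; x to its back, y to the left for a person at its front, z up. Front face at x = -130 mm, 75 mm high; from its top edge the control panel slopes up to the back at 0.29 rad for 105 mm, to the lamp house (x = -32 mm onward, 145 mm tall)
- panel: the sloping control panel; origin at its middle on its surface; x up the slope (to the back), y left, z square out. Left to right: blank display (y = 122 mm), tens wheel (y = 62), units wheel (y = 22), start button (y = -60), black mains rocker 9 mm high (y = -118, not used)
- tens_top (a point): crown of the tens thumbwheel (left one): the rim's highest point, 8 mm out of the panel; does not turn. Axes as panel. The ribbed plastic wheel has radius 20 mm, width 16 mm, axle along y 20 mm below this point. The digit read is the one at the crown, between two white index marks (black digits 9 mm tall on a white band, upright for a person at the front)
- units_top (a point): the same point of the units thumbwheel (right one, 40 mm to the right of the tens wheel, centre to centre); same axes and sizes
- tens (a joint): turn of the tens wheel, rad: digit = value / 0.6283 (12.6 mm of rim a step), 0 to 9, end stops 0.12 rad past 0 and 9. A spring detent draws it to the nearest whole digit; about 1.5 N at the ribbed, grippy rim carries it over to the next. Rolling the exposed rim up the slope, away from the front, raises the digit; towards the front lowers it
- units (a joint): turn of the units wheel, rad, in the same way: digit = value / 0.6283
- tray (a joint): how far the sample tray is out, m: 0 = fully shut; it slides out of the front, up to 0.11; 1.5 N of friction holds it where it is left
- tray_pull (a point): middle of the tray's pull: a dark level bar 100 mm long along the cleaner's y, 11 mm thick, its middle 43 mm above the bench and 35 mm in front of the tray's front panel (194 wide, 48 high, 12 mm thick, lower edge 17 mm above the bench); moves with the tray, axes as the cleaner's
- start_top (a point): centre of the top of the start button: a round grey plunger 22 mm across in a round steel collar 38 mm across; moves with the plunger; axes as panel, pressed along -z. Out, its top stands 21 mm above the panel; the collar stands 12 mm above it
- start (a joint): travel of the start button, m: 0 out, 0.005 fully in; a spring (1.4 N at first, 4.5 N fully in) pushes it out again
- beaker: low glass beaker, 68 mm across, 85 mm tall; bystander, origin at the centre of its underside
- vial: small amber vial with white cap, 28 mm across, 55 mm tall; bystander, origin at the centre of its underside
- puck: white plastic polishing disc, 72 mm across, 14 mm thick; bystander, origin at the centre of its underside
- tweezers: steel tweezers lying flat, 135 mm long, 10 mm thick; bystander, origin at the centre of its underside
- wash_bottle: white wash bottle with blue cap and bent spout, 72 mm across, body 155 mm tall, spout to 200 mm; bystander, origin at the centre of its underside
- clip_tray: shallow blue plastic tray, 130 x 90 x 22 mm; bystander, origin at the centre of its underside
- driver: small screwdriver lying flat, 150 mm long; bystander, origin at the centre of its underside

How it is judged:
By the outcome, as a careful person would: the job done as asked, in the order asked, and still so for the second after the job is handed in, with the robot touching nothing.
It also fails if it takes over 54 s, if anything falls off the work surface, if the arm or the gripper's body presses on something with over 40 N, if the wrist force passes 120 N, or if a joint passes its speed limit or range.

## Working session

There is one attempt and no reset: what is moved stays moved. The work goes in short steps, Python scripts to look and compute and a tool call to move; the robot and the scene stay as the last step left them, time stands still between calls to the robot, and variables do not carry over. Pictures are saved under pics/ and viewed, at most 10 in all, crops included, and the job is handed in when it is done.

Besides the shell and the picture viewer there is one more tool, called after "Call:" by a JSON object that holds its "name" and its "arguments", one argument or row to a line. step_arm: Moves the arm, as the interface text tells. Its arguments: {"type":"object","properties":{"motion":{"type":"array"},"hand":{"type":"number"},"grip_force":{"type":"number"}},"required":["motion"]}

```bash
mkdir -p pics
cat > h.py <<'E'
import numpy as np, cv2
from scipy.spatial.transform import Rotation as R
from rig import readout, read_camera, calibration, arm, models
def campose(name, st=None):
    c=calibration(name)
    if name=='wrist':
        T=np.eye(4);T[:3,:3]=R.from_quat(st['tcp_rot']).as_matrix();T[:3,3]=st['ee_pos']
        return T@np.array(c['tool_from_camera']),c
    T=np.eye(4);T[:3,:3]=R.from_quat(c['orientation']).as_matrix();T[:3,3]=c['xyz'];return T,c
def ray(name,rc,st=None):
    T,c=campose(name,st);K=np.array(c['K']);k=c['k1']
    d=np.array([(rc[1]-K[0,2])/K[0,0],(rc[0]-K[1,2])/K[1,1]]);u=d.copy()
    for _ in range(20): u=d/(1+k*(u@u))
    return T,np.array([u[0],u[1],1.])
def pt(name,rc,depth,st=None,z=None):
    T,v=ray(name,rc,st)
    if z is None:
        r,c=int(round(rc[0])),int(round(rc[1]))
        w=depth[max(r-2,0):r+3,max(c-2,0):c+3];w=w[w>0]
        if len(w)==0:return None
        p=v*np.median(w);return T[:3,:3]@p+T[:3,3]
    d=T[:3,:3]@v;return T[:3,3]+d*(z-T[2,3])/d[2]
def proj(name,P,st=None):
    T,c=campose(name,st);p=T[:3,:3].T@(np.array(P)-T[:3,3]);u=p[:2]/p[2];u=u*(1+c['k1']*(u@u));K=np.array(c['K'])
    return [K[1,1]*u[1]+K[1,2],K[0,0]*u[0]+K[0,2]]
def save(n,im): cv2.imwrite(n,cv2.cvtColor(im,cv2.COLOR_RGB2BGR))
E
python3 - <<'E'
from h import *
np.set_printoptions(precision=3,suppress=True)
for n in ['scene','side']:
    im,d=read_camera(n);save(f'pics/{n}.png',im)
    np.save(f'{n}_d.npy',d)
    for t in ['panel','tens_top','units_top','start_top','tray_pull']:
        for q in models.look_for(t,n)[:2]: print(n,t,q['p'],q['location'],pt(n,q['location'],d))
print(readout.get_state(), arm.grasp_offset)
E
```

```text
scene panel 0.84 [209.1, 340.3] [0.603 0.018 0.087]
scene tens_top 0.96 [209.5, 339.0] [0.603 0.013 0.088]
scene tens_top 0.48 [202.4, 322.7] [0.513 0.015 0.046]
scene units_top 0.58 [208.7, 340.3] [0.602 0.018 0.088]
scene units_top 0.44 [203.5, 320.6] [0.511 0.008 0.043]
scene start_top 0.52 [212.1, 327.9] [ 0.613 -0.031  0.106]
scene tray_pull 0.97 [198.7, 323.6] [0.512 0.018 0.059]
side panel 0.74 [211.9, 276.7] [0.607 0.044 0.091]
side tens_top 0.68 [210.4, 276.7] [0.61  0.037 0.089]
side tray_pull 0.95 [225.8, 304.4] [0.524 0.021 0.024]
{'clock': 0.6, 'qpos': array([-1.326,  0.087,  1.371, -0.   ,  1.684, -0.103]), 'dq': array([-0.   ,  0.   ,  0.001,  0.   , -0.   , -0.001]), 'joint_efforts': array([  0.001, -35.145, -31.327,  -0.   ,   0.   ,   0.   ]), 'ee_pos': array([ 0.187, -0.517,  0.231]), 'tcp_rot': array([ 0.985,  0.173, -0.   ,  0.   ]), 'force': array([-0.165,  0.679,  0.822]), 'wrist_torque': array([ 0.015,  0.04 , -0.011]), 'grip_force': 0.0, 'grip_width': 0.08531678326868414} -0.0187
```

View pics/scene.png

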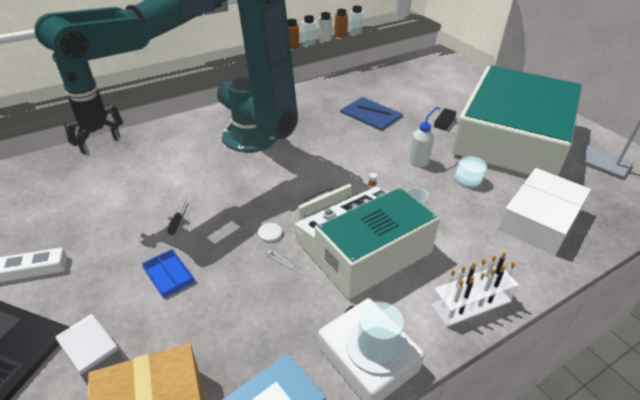

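View pics/side.png

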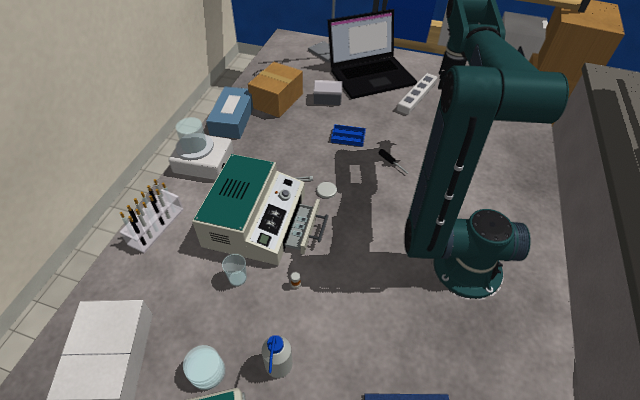

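The cleaner faces the robot at a small yaw, with its tray partly out. The vial and beaker stand to its left, the puck and tweezers to its right. In the side picture the panel is at about (row 210, col 275) and the tray pull at (230, 313). Next I fit the lid's rectangle.

```bash
cat > fit.py <<'E'
from h import *
np.set_printoptions(precision=3,suppress=True)
for n in ['scene','side']:
    d=np.load(f'{n}_d.npy');T,c=campose(n);K=np.array(c['K'])
    rr,cc=np.mgrid[0:400,0:640]
    und=cv2.undistortPoints(np.stack([cc.ravel(),rr.ravel()],1).astype(np.float32)[:,None],K,np.array([c['k1'],0,0,0,0.]))[:,0]
    P=(np.c_[und,np.ones(len(und))]*d.ravel()[:,None])@T[:3,:3].T+T[:3,3]
    m=(d.ravel()>0)&(abs(P[:,2]-.146)<.008)&(P[:,0]>.5)&(P[:,0]<1)&(abs(P[:,1])<.25)
    mm=cv2.morphologyEx(m.reshape(400,640).astype(np.uint8),cv2.MORPH_OPEN,np.ones((3,3)))
    k,l,s,_=cv2.connectedComponentsWithStats(mm);b=1+np.argmax(s[1:,4])
    Q=P[(l==b).ravel()]
    r=cv2.minAreaRect(Q[:,:2].astype(np.float32));print(n,s[b],Q[:,2].mean(),r);print(cv2.boxPoints(r))
    for t in ['beaker','vial','puck','tweezers']:
        pass
E
python3 fit.py; python3 -c "
from h import *
print(calibration('wrist'))"
```

```text
scene [ 315  188  125   78 4943] 0.1474358183301603 ((0.7454619407653809, 0.03903333842754364), (0.16576629877090454, 0.303156316280365), 2.873870611190796)
[[ 0.655  0.186]
 [ 0.67  -0.117]
 [ 0.836 -0.108]
 [ 0.821  0.195]]
side [ 193  154   83   79 3746] 0.14453598404296697 ((0.7409761548042297, 0.037541359663009644), (0.16337129473686218, 0.30157265067100525), 2.812537670135498)
[[ 0.652  0.184]
 [ 0.667 -0.117]
 [ 0.83  -0.109]
 [ 0.815  0.192]]
{'K': array([[294.3180424 ,   0.        , 321.94551451],
       [  0.        , 294.3180424 , 207.2459005 ],
       [  0.        ,   0.        ,   1.        ]]), 'k1': 0.0021974796448192804, 'tool_from_camera': array([[ 6.28675821e-04, -9.44215084e-01, -3.29328834e-01,
         8.53128685e-02],
       [ 9.99999776e-01,  5.17276432e-04,  4.25882755e-04,
        -3.31774447e-04],
       [-2.31770878e-04, -3.29329027e-01,  9.44215197e-01,
        -1.43120312e-01],
       [ 0.00000000e+00,  0.00000000e+00,  0.00000000e+00,
         1.00000000e+00]])}
```

Call:
{"name": "step_arm", "arguments": {
  "motion": [
    [0.121,-0.085,0,0,0,0],
    [0.121,-0.085,0,0,0,0],
    [0.121,-0.085,0,0,0,0],
    [0.121,-0.085,0,0,0,0],
    [0.121,-0.085,0,0,0,0],
    [0.121,-0.085,0,0,0,0],
    [0.121,-0.085,0,0,0,0],
    [0.121,-0.085,0,0,0,0]
  ],
  "hand": 1
}}

```text
clock: 1.27
ee_pos: [0.3577, -0.2732, 0.2316]
tcp_rot: [0.985, 0.173, 0.0, 0.0]
force: [0.5, -0.7, -0.3]
grip_width: 0.0004
grip_force: 0.0
```

Call:
{"name": "step_arm", "arguments": {
  "motion": [
    [0.121,-0.085,0,0,0,0],
    [0.121,-0.085,0,0,0,0],
    [0.121,-0.085,0,0,0,0],
    [0.121,-0.085,0,0,0,0],
    [0.121,-0.085,0,0,0,0],
    [0.121,-0.085,0,0,0,0],
    [0.121,-0.085,0,0,0,0],
    [0.121,-0.085,0,0,0,0]
  ]
}}

```text
clock: 1.93
ee_pos: [0.5274, -0.0307, 0.2315]
tcp_rot: [0.985, 0.173, 0.0, 0.0]
force: [1.4, 0.2, -0.0]
grip_width: 0.0002
grip_force: 0.0
```

Call:
{"name": "step_arm", "arguments": {
  "motion": [
    [0.121,-0.085,0,0,0,0],
    [0.121,-0.085,0,0,0,0],
    [0,0,0,0,0,1],
    [0,0,0,0,0,1],
    [0,0,0,0,0,1],
    [0,0,0,0,0,1],
    [0,0,0,0,0,0.25],
    [0,0,0,0,0,0]
  ]
}}

```text
clock: 2.6
ee_pos: [0.569, 0.0281, 0.2313]
tcp_rot: [1.0, 0.026, 0.0, 0.0]
force: [0.4, 0.1, 0.2]
grip_width: 0.0001
grip_force: 0.0
```

Run:
```python
from h import *
np.set_printoptions(precision=4,suppress=True)
st=readout.get_state();im,d=read_camera('wrist');save('pics/w1.png',im);np.save('w1.npy',d)
print(st['clock'],st['ee_pos'],R.from_quat(st['tcp_rot']).as_matrix(),st['force'],st['grip_width'])
for t in ['tens_top','units_top','start_top','tray_pull']:
    for q in models.look_for(t,'wrist')[:2]: print(t,q['p'],q['location'],pt('wrist',q['location'],d,st))
```

```text
2.6 [0.569  0.0281 0.2313] [[ 0.9986  0.052   0.    ]
 [ 0.052  -0.9986 -0.0001]
 [-0.      0.0001 -1.    ]] [0.377  0.1271 0.191 ] 0.00011773654283349686
tens_top 0.8 [143.0, 320.9] [0.6201 0.0321 0.0943]
units_top 0.69 [143.6, 323.3] [0.6196 0.0298 0.0936]
units_top 0.59 [246.7, 17.8] [0.4583 0.4195 0.028 ]
start_top 0.58 [162.8, 384.4] [ 0.6073 -0.0263  0.1093]
tray_pull 0.55 [221.4, 321.0] [0.5132 0.0266 0.025 ]
```

View pics/w1.png

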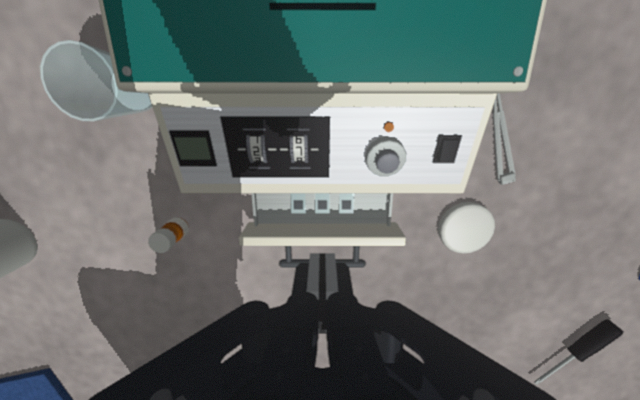

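The tens wheel is at about (149, 257), units at (149, 298), the start plunger at (160, 387), and the pull bar at row 263, cols 280–365. Digits are too small to read here, so I enlarge them and locate everything.

```bash
cat >> h.py <<'E'
O=np.array([.694,.0359,0.]);A=.0511
CX=np.array([np.cos(A),np.sin(A),0]);CY=np.array([-np.sin(A),np.cos(A),0]);CZ=np.array([0,0,1.])
PX=np.cos(.29)*CX+np.sin(.29)*CZ;PN=-np.sin(.29)*CX+np.cos(.29)*CZ
PO=O-CX*.0797+CZ*.090
def toP(p): p=np.array(p)-PO;return np.array([p@PX,p@CY,p@PN])
def toC(p): p=np.array(p)-O;return np.array([p@CX,p@CY,p@CZ])
def onP(name,rc,h,st):
    T,v=ray(name,rc,st);d=T[:3,:3]@v;s=(h-(T[:3,3]-PO)@PN)/(d@PN);return T[:3,3]+d*s
E
python3 - <<'E'
from h import *
np.set_printoptions(precision=4,suppress=True)
st=readout.get_state();d=np.load('w1.npy');im=cv2.imread('pics/w1.png')
for n,rc,h in [('tens',(149,257),.008),('units',(149,298),.008),('start',(160,387),.021)]:
    p=onP('wrist',rc,h,st);print(n,p,toP(p),'depth',toP(pt('wrist',rc,d,st)))
for rc in [(130,240),(185,400),(110,350)]: print('panel surf',toP(pt('wrist',rc,d,st)))
for rc in [(263,283),(263,363)]: p=pt('wrist',rc,None,st,.0485);print('bar',p,toC(p),toC(pt('wrist',rc,d,st)))
a=cv2.resize(im[115:185,220:340],None,fx=6,fy=6,interpolation=cv2.INTER_CUBIC);cv2.imwrite('pics/w1c.png',a)
E
```

```text
tens [0.612  0.0909 0.0985] [0.0031 0.0591 0.008 ] depth [0.0026 0.0593 0.0069]
units [0.614  0.0528 0.0986] [0.0031 0.021  0.008 ] depth [0.0027 0.0211 0.0071]
start [ 0.61   -0.0284  0.1097] [-0.0016 -0.0599  0.021 ] depth [-0.0013 -0.0598  0.0215]
panel surf [0.0191 0.0735 0.0023]
panel surf [-0.0405 -0.0822  0.0005]
panel surf [ 0.037  -0.0259  0.0012]
bar [0.464  0.0717 0.0485] [-0.2279  0.0475  0.0485] [-0.2281  0.0475  0.0481]
bar [ 0.4692 -0.0286  0.0485] [-0.2278 -0.053   0.0485] [-0.2284 -0.0531  0.0476]
```

View pics/w1c.png

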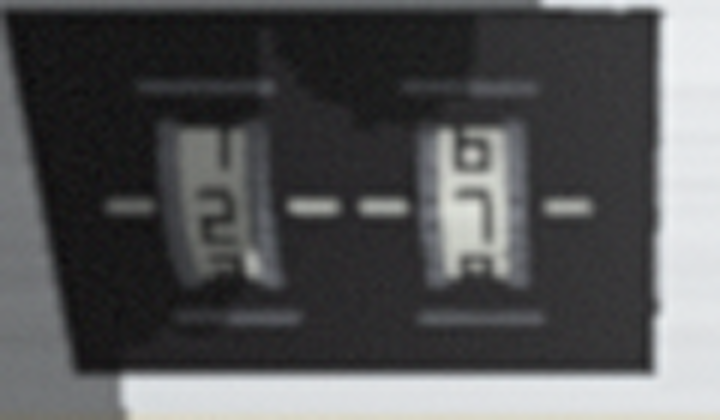

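Digits between the marks: tens reads 2 and units reads 7, so tens needs +1 and units −2. First I shut the tray.

Call:
{"name": "step_arm", "arguments": {
  "motion": [
    [-0.15,0,0.08,0,0,0],
    [-0.15,0,0.08,0,0,0],
    [-0.15,0,0.08,0,0,0],
    [-0.15,0,0.08,0,0,0],
    [0,0,0.16,0,0,0],
    [0,0,0.16,0,0,0],
    [0,0,0.16,0,0,0],
    [0,0,0,0,0,0]
  ]
}}

```text
clock: 3.52
ee_pos: [0.4147, 0.0211, 0.0252]
tcp_rot: [1.0, 0.026, -0.008, -0.001]
force: [-2.5, -0.2, 0.0]
grip_width: 0.0002
grip_force: 0.0
```

Call:
{"name": "step_arm", "arguments": {
  "motion": [
    [0.06,0,0,0,0,0],
    [0.04,0,0,0,0,0],
    [0.04,0,0,0,0,0],
    [0.04,0,0,0,0,0],
    [0.04,0,0,0,0,0],
    [0.04,0,0,0,0,0],
    [0.03,0,0,0,0,0],
    [0,0,0,0,0,0]
  ]
}}

```text
clock: 4.18
ee_pos: [0.4972, 0.0242, 0.0337]
tcp_rot: [1.0, 0.026, 0.002, 0.0]
force: [1.2, 0.6, -0.8]
grip_width: -0.0001
grip_force: 0.0
```

Call:
{"name": "step_arm", "arguments": {
  "motion": [
    [0.02,0,0,0,0,0],
    [0.02,0,0,0,0,0],
    [0,0,0,0,0,0]
  ]
}}

```text
clock: 4.43
ee_pos: [0.5015, 0.0247, 0.0324]
tcp_rot: [1.0, 0.026, -0.004, 0.0]
force: [-9.7, -1.0, 6.4]
grip_width: 0.0002
grip_force: 4.7
```

Call:
{"name": "step_arm", "arguments": {
  "motion": [
    [0.008,0,0,0,0,0],
    [0.008,0,0,0,0,0],
    [0,0,0,0,0,0]
  ]
}}

```text
clock: 4.68
ee_pos: [0.5016, 0.0247, 0.0322]
tcp_rot: [1.0, 0.026, -0.009, 0.0]
force: [-19.5, -1.8, 13.1]
grip_width: -0.0003
grip_force: 9.7
```

Tray is shut: the tip stopped hard at 20 N with the bar at the expected shut position. Now I back off, lift, and tilt square to the panel.

Call:
{"name": "step_arm", "arguments": {
  "motion": [
    [-0.1,0,0,0,0,0],
    [-0.1,0,0,0,0,0],
    [0,0,-0.16,0,0,0],
    [0,0,-0.16,0,0,0],
    [0,0,-0.16,0,0,0],
    [0,0,-0.16,0,0,0],
    [0.1,0,0,0,1,0],
    [0.1,0,0,0,1,0]
  ]
}}

```text
clock: 5.35
ee_pos: [0.5116, 0.025, 0.1995]
tcp_rot: [0.997, 0.025, 0.076, -0.001]
force: [-0.9, -0.3, -1.4]
grip_width: 0.0
grip_force: 0.0
```

Call:
{"name": "step_arm", "arguments": {
  "motion": [
    [0.1,0,0,0,1,0],
    [0.1,0,0,0,1,0],
    [0,0,0,0,0.15,0],
    [0,0,0,0,0,0]
  ]
}}

```text
clock: 5.68
ee_pos: [0.5571, 0.0275, 0.2031]
tcp_rot: [0.989, 0.025, 0.144, -0.004]
force: [-0.1, 0.1, 0.1]
grip_width: 0.0002
grip_force: 0.0
```

```bash
cat > go.py <<'E'
import sys
from h import *
np.set_printoptions(precision=4,suppress=True)
st=readout.get_state();M=R.from_quat(st['tcp_rot']).as_matrix()
print('t',st['clock'],'tcp panel',toP(st['ee_pos']),'F panel',[round(float(np.dot(st['force'],a)),1) for a in (PX,CY,PN)])
print('tilt err (tool frame deg)',np.degrees(R.from_matrix(M.T@np.c_[PX,-CY,-PN]).as_rotvec()))
E
cat > look.py <<'E'
from h import *
import sys
st=readout.get_state();im,d=read_camera('wrist')
a=[]
for y in (.062,.022):
    r,c=np.round(proj('wrist',PO+CY*y+PN*.008+PX*.002,st)).astype(int);print(r,c)
    a.append(cv2.resize(im[max(r-28,0):max(r-28,0)+56,max(c-28,0):max(c-28,0)+56],(392,392),interpolation=cv2.INTER_CUBIC))
save(sys.argv[1],np.hstack(a))
E
python3 go.py
```

```text
t 5.6833 tcp panel [-0.0227 -0.0014  0.1248] F panel [-0.1, 0.2, 0.2]
tilt err (tool frame deg) [0.0018 0.07   0.0016]
```

Call:
{"name": "step_arm", "arguments": {
  "motion": [
    [0.017,-0.062,0.112,0,0,0],
    [0.017,-0.062,0.112,0,0,0],
    [0.017,-0.062,0.112,0,0,0],
    [0.016,-0.062,0.112,0,0,0],
    [0,0,0.008,0,0,0],
    [0,0,0,0,0,0]
  ]
}}

```text
clock: 6.18
ee_pos: [0.6019, 0.0928, 0.0971]
tcp_rot: [0.989, 0.026, 0.142, -0.004]
force: [-0.2, 0.2, 0.3]
grip_width: -0.0001
grip_force: 0.0
```

```bash
python3 go.py
```

```text
t 6.1833 tcp panel [-0.007   0.0615  0.0095] F panel [-0.1, 0.2, 0.3]
tilt err (tool frame deg) [-0.017   0.2551  0.0956]
```

Call:
{"name": "step_arm", "arguments": {
  "motion": [
    [0,0,0.006,0,0,0],
    [0,0,0,0,0,0]
  ]
}}

```text
clock: 6.35
ee_pos: [0.603, 0.0916, 0.0973]
tcp_rot: [0.989, 0.025, 0.144, -0.004]
force: [-0.1, 0.7, 0.3]
grip_width: 0.0002
grip_force: 0.0
```

Call:
{"name": "step_arm", "arguments": {
  "motion": [
    [0,0,0.004,0,0,0],
    [0,0,0,0,0,0]
  ]
}}

```text
clock: 6.52
ee_pos: [0.6036, 0.0915, 0.0968]
tcp_rot: [0.989, 0.025, 0.144, -0.004]
force: [0.2, 0.0, -0.3]
grip_width: -0.0003
grip_force: 0.0
```

```bash
python3 go.py
```

```text
t 6.5167 tcp panel [-0.0055  0.0601  0.0087] F panel [0.1, 0.0, -0.3]
tilt err (tool frame deg) [ 0.0168  0.0005 -0.0369]
```

Call:
{"name": "step_arm", "arguments": {
  "motion": [
    [0,0,0.005,0,0,0],
    [0,0,0,0,0,0]
  ]
}}

```text
clock: 6.68
ee_pos: [0.6043, 0.0916, 0.096]
tcp_rot: [0.989, 0.025, 0.145, -0.004]
force: [-0.4, -0.7, 1.2]
grip_width: 0.0001
grip_force: 1.0
```

Call:
{"name": "step_arm", "arguments": {
  "motion": [
    [0,0,0.004,0,0,0],
    [0,0,0,0,0,0]
  ]
}}

```text
clock: 6.85
ee_pos: [0.6049, 0.0916, 0.0961]
tcp_rot: [0.989, 0.025, 0.145, -0.003]
force: [-3.7, -1.4, 5.8]
grip_width: -0.0003
grip_force: 3.5
```

```bash
python3 go.py
```

```text
t 6.85 tcp panel [-0.0044  0.0602  0.0077] F panel [-2.0, -1.2, 6.6]
tilt err (tool frame deg) [ 0.0379 -0.1088 -0.0029]
```

Call:
{"name": "step_arm", "arguments": {
  "motion": [
    [0.007,0,0,0,0,0],
    [0.007,0,0,0,0,0],
    [0.007,0,0,0,0,0],
    [0.007,0,0,0,0,0],
    [0.007,0,0,0,0,0],
    [0.007,0,0,0,0,0],
    [0.007,0,0,0,0,0],
    [0.003,0,0,0,0,0]
  ]
}}

```text
clock: 7.52
ee_pos: [0.6174, 0.0923, 0.0998]
tcp_rot: [0.989, 0.025, 0.145, -0.003]
force: [-3.7, -0.9, 6.4]
grip_width: -0.0001
grip_force: 3.7
```

```bash
python3 go.py
```

```text
t 7.5167 tcp panel [0.0086 0.0602 0.0076] F panel [-1.7, -0.7, 7.2]
tilt err (tool frame deg) [ 0.0376 -0.0937 -0.0014]
```

Call:
{"name": "step_arm", "arguments": {
  "motion": [
    [0,0,-0.02,0,0,0],
    [0,0,-0.08,0,0,0],
    [0,0,-0.1,0,0,0],
    [0,0,-0.1,0,0,0],
    [0,0,-0.1,0,0,0],
    [0,0,0,0,0,0]
  ]
}}

```text
clock: 8.02
ee_pos: [0.5902, 0.0915, 0.2008]
tcp_rot: [0.988, 0.025, 0.15, -0.004]
force: [0.3, 0.4, 1.9]
grip_width: -0.0
grip_force: 0.0
```

```bash
python3 go.py; python3 look.py pics/l1.png
```

```text
t 8.0167 tcp panel [0.0115 0.0608 0.1122] F panel [0.9, 0.4, 1.7]
tilt err (tool frame deg) [-0.0176 -0.6103  0.0069]
217 321
218 365
```

View pics/l1.png

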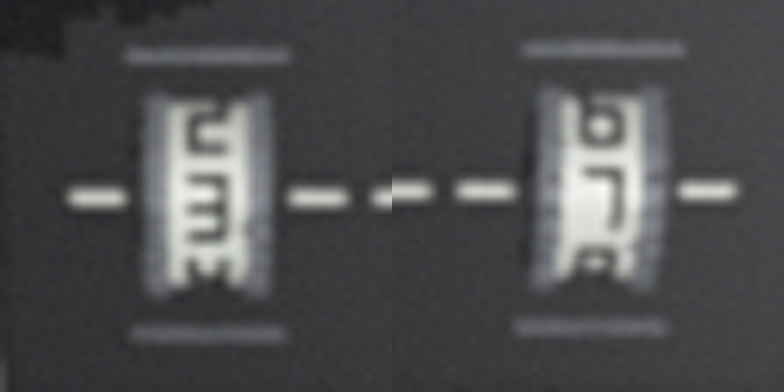

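Tens now reads 3, centred; units still 7. Next, two downward swipes on the units wheel.

Call:
{"name": "step_arm", "arguments": {
  "motion": [
    [0,0.08,0.09,0,0,0],
    [0,0.08,0.1,0,0,0],
    [0,0,0.1,0,0,0],
    [0,0,0.08,0,0,0],
    [0,0,0.014,0,0,0],
    [0,0,0.012,0,0,0],
    [0,0,0.004,0,0,0],
    [0,0,0,0,0,0]
  ]
}}

```text
clock: 8.73
ee_pos: [0.6201, 0.0519, 0.0998]
tcp_rot: [0.989, 0.025, 0.146, -0.003]
force: [-1.6, -2.2, 8.2]
grip_width: 0.0001
grip_force: 4.5
```

```bash
python3 go.py
```

```text
t 8.7333 tcp panel [0.0092 0.0197 0.0075] F panel [0.7, -2.1, 8.4]
tilt err (tool frame deg) [ 0.0978 -0.1781  0.01  ]
```

Call:
{"name": "step_arm", "arguments": {
  "motion": [
    [-0.007,0,0,0,0,0],
    [-0.007,0,0,0,0,0],
    [-0.007,0,0,0,0,0],
    [-0.007,0,0,0,0,0],
    [-0.007,0,0,0,0,0],
    [-0.007,0,0,0,0,0],
    [-0.007,0,0,0,0,0],
    [-0.004,0,0,0,0,0]
  ]
}}

```text
clock: 9.4
ee_pos: [0.6074, 0.0512, 0.0961]
tcp_rot: [0.989, 0.025, 0.146, -0.003]
force: [-3.5, -2.0, 8.8]
grip_width: -0.0002
grip_force: 4.6
```

Call:
{"name": "step_arm", "arguments": {
  "motion": [
    [0,0,-0.03,0,0,0],
    [0,0,-0.03,0,0,0],
    [0.027,0,0,0,0,0],
    [0.026,0,0,0,0,0],
    [0,0,0.028,0,0,0],
    [0,0,0.028,0,0,0],
    [0,0,0.004,0,0,0],
    [0,0,0,0,0,0]
  ]
}}

```text
clock: 10.07
ee_pos: [0.6206, 0.0528, 0.0999]
tcp_rot: [0.989, 0.025, 0.146, -0.004]
force: [-1.8, 0.7, 8.9]
grip_width: 0.0002
grip_force: 4.6
```

Call:
{"name": "step_arm", "arguments": {
  "motion": [
    [-0.007,0,0,0,0,0],
    [-0.007,0,0,0,0,0],
    [-0.007,0,0,0,0,0],
    [-0.007,0,0,0,0,0],
    [-0.007,0,0,0,0,0],
    [-0.007,0,0,0,0,0],
    [-0.007,0,0,0,0,0],
    [-0.004,0,0,0,0,0]
  ]
}}

```text
clock: 10.73
ee_pos: [0.6074, 0.0521, 0.0962]
tcp_rot: [0.989, 0.025, 0.146, -0.004]
force: [-1.9, 0.4, 9.8]
grip_width: -0.0
grip_force: 4.8
```

Call:
{"name": "step_arm", "arguments": {
  "motion": [
    [0,0,-0.02,0,0,0],
    [0,0,-0.08,0,0,0],
    [0,0,-0.1,0,0,0],
    [0,0,-0.1,0,0,0],
    [0,0,-0.1,0,0,0],
    [0,0,0,0,0,0],
    [0,0,0,0,0,0]
  ]
}}

```text
clock: 11.32
ee_pos: [0.5782, 0.0506, 0.191]
tcp_rot: [0.989, 0.025, 0.145, -0.004]
force: [-0.1, -0.1, -0.7]
grip_width: 0.0001
grip_force: 0.0
```

```bash
python3 go.py; python3 look.py pics/l2.png
```

```text
t 11.3167 tcp panel [-0.0049  0.0206  0.1068] F panel [-0.3, -0.1, -0.6]
tilt err (tool frame deg) [ 0.0123 -0.1094  0.0073]
201 274
201 321
```

View pics/l2.png

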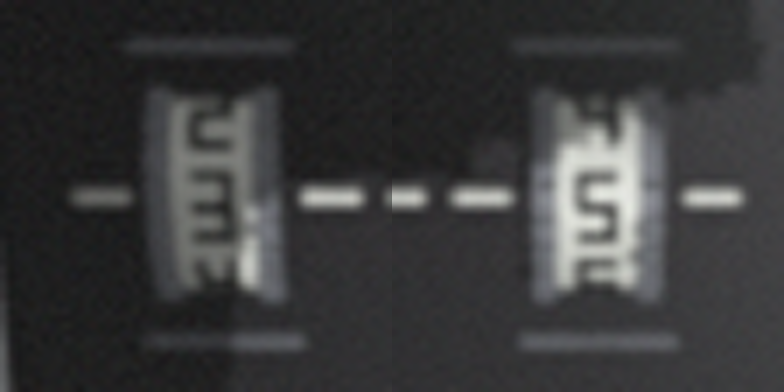

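The wheels read 35, both centred between the marks. A quick check that the tray is shut, then over to the start button.

Call:
{"name": "step_arm", "arguments": {
  "motion": [
    [0.004,0.08,0.08,0,0,0],
    [0.004,0.08,0.08,0,0,0],
    [0.004,0.08,0.08,0,0,0],
    [0.004,0.082,0.08,0,0,0],
    [0,0,0,0,0,0],
    [0,0,0,0,0,0]
  ]
}}

```text
clock: 11.87
ee_pos: [0.6065, -0.0291, 0.1101]
tcp_rot: [0.99, 0.024, 0.141, -0.004]
force: [0.0, 0.4, 0.8]
grip_width: -0.0001
grip_force: 0.0
```

```bash
python3 - <<'E'
from h import *
n='side';im,d=read_camera(n)
for q in models.look_for('tray_pull',n)[:2]: print(q['p'],q['location'],toC(pt(n,q['location'],d)))
T,c=campose(n);K=np.array(c['K']);rr,cc=np.mgrid[0:400,0:640]
und=cv2.undistortPoints(np.stack([cc.ravel(),rr.ravel()],1).astype(np.float32)[:,None],K,np.array([c['k1'],0,0,0,0.]))[:,0]
P=(np.c_[und,np.ones(len(und))]*d.ravel()[:,None])@T[:3,:3].T+T[:3,3];C=np.array([(P-O)@CX,(P-O)@CY,P[:,2]]).T
m=(abs(C[:,1])<.06)&(C[:,2]>.035)&(C[:,2]<.055)&(C[:,0]>-.25)&(C[:,0]<-.1)
print(np.histogram(C[m,0],bins=np.arange(-.25,-.1,.01)))
E
python3 go.py
```

```text
0.97 [223.9, 297.9] [-0.14314033 -0.0249649   0.00056649]
0.63 [178.7, 306.2] [-0.11527502 -0.23064864  0.00260505]
(array([ 0,  0,  0,  0,  0,  0, 48, 56, 13, 17, 49,  0,  0,  0]), array([-0.25, -0.24, -0.23, -0.22, -0.21, -0.2 , -0.19, -0.18, -0.17,
       -0.16, -0.15, -0.14, -0.13, -0.12, -0.11]))
t 11.9667 tcp panel [-0.0025 -0.0593  0.0251] F panel [0.1, -0.5, 0.0]
tilt err (tool frame deg) [-0.0596  0.1332 -0.0118]
```

The bar is 177 mm from the origin and the tray front lies against the face, so the tray is shut. Pressing start now.

Call:
{"name": "step_arm", "arguments": {
  "motion": [
    [0,0,0.012,0,0,0],
    [0,0,0.012,0,0,0],
    [0,0,0.01,0,0,0],
    [0,0,0.006,0,0,0],
    [0,0,0,0,0,0],
    [0,0,0,0,0,0]
  ]
}}

```text
clock: 12.47
ee_pos: [0.6117, -0.0275, 0.1059]
tcp_rot: [0.989, 0.026, 0.145, -0.004]
force: [-1.2, 2.2, 3.4]
grip_width: -0.0001
grip_force: 1.8
```

```bash
python3 go.py
```

```text
t 12.4667 tcp panel [-0.001  -0.0592  0.0169] F panel [-0.1, 2.3, 3.5]
tilt err (tool frame deg) [-0.0511 -0.0787  0.023 ]
```

Not bottomed yet; a bit further.

Call:
{"name": "step_arm", "arguments": {
  "motion": [
    [0,0,0.006,0,0,0],
    [0,0,0.006,0,0,0],
    [0,0,0,0,0,0],
    [0,0,0,0,0,0]
  ]
}}

```text
clock: 12.8
ee_pos: [0.6122, -0.0277, 0.1047]
tcp_rot: [0.989, 0.026, 0.145, -0.004]
force: [-7.1, 3.5, 14.0]
grip_width: 0.0001
grip_force: 7.1
```

```bash
python3 go.py
```

```text
t 12.8 tcp panel [-0.0009 -0.0594  0.0156] F panel [-2.6, 3.8, 15.4]
tilt err (tool frame deg) [-0.0367 -0.0686  0.0217]
```

Bottomed out at 15 N. Releasing and lifting clear.

Call:
{"name": "step_arm", "arguments": {
  "motion": [
    [0,0,-0.03,0,0,0],
    [0,0,-0.08,0,0,0],
    [0,0,-0.12,0,0,0],
    [0,0,-0.12,0,0,0],
    [0,0,-0.06,0,0,0],
    [0,0,0,0,0,0],
    [0,0,0,0,0,0]
  ]
}}

```text
clock: 13.38
ee_pos: [0.5829, -0.0303, 0.2005]
tcp_rot: [0.989, 0.025, 0.145, -0.003]
force: [-1.3, -0.3, -0.8]
grip_width: -0.0001
grip_force: 0.0
```

Run:
```python
from h import *
st=readout.get_state();im,d=read_camera('wrist');print(st['force']);save('pics/end.png',im)
print('button',toP(pt('wrist',proj('wrist',PO-CY*.06+PN*.021,st),d,st)))
```

```text
[-1.33008441 -0.26661063 -0.84823937]
button [ 0.00019465 -0.05999945  0.0215535 ]
```

View pics/end.png

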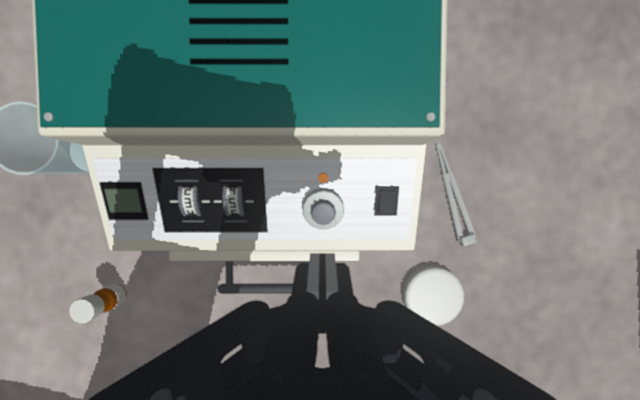

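The picture shows the wheels at (202, 190) and (202, 234) reading 35, the button at (208, 322) out again, the tray shut, and the vial, puck, tweezers and beaker upright where they stood.

```bash
python3 -c "
from rig import arm
print(arm.sign_off())"
```

```text
the job is handed in; nothing more can be done
None
```

The job is handed in: tray fully shut, timer reading 35, then start pressed fully in and released, at about 13.5 s on the robot's clock with the bystanders in view left where they stood.

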